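# Turn a circuit board over on its inspection easel

### The job

Swing the magnifier aside so that it no longer hangs over the easel, then lift the circuit board off the easel, turn it over, and set it gently back with the tab still at the top and the solder side now facing out. Let go only when it is fully down in the easel's ledge: do not drop it in. Leave the magnifier swung aside and do not disturb the bottle, the spool or the cup.

Things in the scene. Friction and masses are not known exactly. Their poses are not given: they have to be found in the camera images.
- stand: Fixed easel on a black foot 150 x 130 mm, leaning back (away from its +x) 0.5 rad from vertical. Origin on the bench; x is its front, away from the robot; y along the ledge, z up. Up the slope is (-0.479, 0, 0.878), out of the face (0.878, 0, 0.479). The board leans on two rails 14 mm wide, 44 mm left and right of the middle, reaching 85 mm up the slope; open between, with room for components.
- stand_seat (a point): Where the board's origin lies when fully seated, either face out: 50 mm up the slope from the ledge, 4 mm out from the rails; axes as the stand's. The ledge is a groove 12 mm wide between the rails and a lip 8 mm high, closed sideways by end stops 108 mm apart and 24 mm high.
- board: Circuit board in an orange carrier: rigid plate 100 x 100 x 8 mm, about 0.16 kg, with a tab 30 mm wide, 8 mm thick, 26 mm high amid its top edge. Origin: centre of the plate. x: normal of the component side (parts up to 7 mm proud, within 35 mm of the middle); -x: flat solder side (silver dots, copper lines); y across, z to the tab. Starts seated on the easel, component side out.
- board_tab (a point): Middle of the tab, 63 mm from the board's origin along its z (the tab's tip is at 76 mm); axes as the board's.
- lens (a joint): Angle of the magnifier's arm about its post, rad. 0: the arm points along the stand's -y, the lens over the tab. Grows as the lens swings towards the stand's +x, away from the robot; range -0.4 to 1.9. Friction (0.15 N m) holds it where it is left. Swung aside means beyond about 0.9.
- lens_hinge (a point): On the axis of the post at the height of the arm's middle (199 mm). The post is 18 mm thick, up to 211 mm high, on a round foot of 76 mm diameter; fixed.
- lens_center (a point): Centre of the magnifier's lens: a white ring 80 mm in outer diameter, 14 mm thick, with glass in it, 140 mm from the post on an arm 12 mm wide and 12 mm thick. Its underside is 192 mm above the bench; the tip of the board's tab is about 163 mm above the bench.
- flux: Amber flux bottle, 32 mm diameter, 65 mm high, loose on the bench. Origin: centre of its underside. Leave alone.
- spool: Metal spool, 56 mm diameter, 42 mm high, standing loose. Origin: centre of its underside. Leave alone.
- tincup: Brass cup, 56 mm diameter, 35 mm high, loose. Origin: centre of its underside. Leave alone.
Not all that is in view belongs to the job. Of the things like the board, leave any that is pink or white; of the rest the larger one is meant.

How it is judged:
By the outcome, as a careful person would: the job done as asked, in the order asked, and still so for the second after the job is handed in, with the robot touching nothing.
It also fails if it takes over 67 s, if anything falls off the work surface, if the arm or the gripper's body presses on something with over 40 N, if the wrist force passes 120 N, or if a joint passes its speed limit or range.

### The arm

A 6-joint arm with a two-finger parallel gripper is mounted at the origin on the work surface. World frame = base frame: x ahead of the robot, y to its left, z up, the work surface at z = 0. Lengths are in m, angles in degrees, forces in N, time in s.
With the tool pointing down it reaches from about 0.3 to 0.75 m from the base axis. Payload 8.5 kg.
Tool frame: the origin (TCP) lies at the very end of the fingers, on their centre line; the grasp point (between the pads) lies 19 mm behind it; x points along the fingers, y is the direction in which the jaws open and shut, and the axes are right-handed (so a half turn about x gives the same grasp; the last joint's range is limited). The gripper opens to 85 mm and grips with 20 to 120 N. Pads are 22 mm wide; open, the fingers measure 114 mm over their backs; the gripper's body (76 mm by 85 mm) begins 54 mm behind the grasp point. The pads swing forward as they close: fully open they stand 13 mm farther back than shut.
Start: joints at [62.034, 21.807, 74.336, -0, 83.858, -12.336], TCP at [0.148, 0.53, 0.231] pointing down, gripper open.
Joint ranges: [-178.18, 178.18], [-50.72, 133.34], [12.68, 142.11], [-81.47, 261.47], [9.98, 163.14], [-165.26, 165.26]. Speed limits (degrees/s): [136.94, 136.94, 180, 180, 180, 180].

### API

Orientations are given as a 3x3 rotation matrix whose columns are the frame's x, y, z axes.
In Python, from rig import sensors, cams, env gives the robot as it stands.
- The arm moves only by the shell command python3 -m crank 'ROWS' [FORCE]. ROWS is a JSON object of lists of equal length, an entry for each row: "hand": the closure in counts, from 0 (fully open) to 255 (shut); "translation": the shift along the tool's x, y, z in m, a list of three; "dr": the turn, a rotation vector about the tool's x, y, z in rad, a list of three. A call has 1 to 5 rows; each row is the pose to reach, as a shift and turn from the pose commanded when the call began, along the tool's axes at that moment; what a row does not reach only later rows make up. A row lasts 1/10 s, in which the tool goes at most 50 mm and 8.59 degrees, less where a joint would pass 70% of its speed; a pose out of reach is approached as far as the arm can. A call with a gripper value outside its range is refused whole. The fingers move at their own pace and stop on an object; FORCE is the grip in N (left out, the last holds). Time passes only in rows, so rows that repeat a pose let the fingers close. It gives the time, the measured TCP pose, the force and the opening at its end, in the units of the state.
- sensors.observe(): the state, without advancing time (a new reading comes with each control period).
- cams.get_image(name): name is "scene" or "top" or "wrist"; returns (picture, depth): 480x640x3 uint8, blue, green, red; 480x640 float32, m along the optical axis (not along the pixel's ray), 0 where there is no reading.
- cams.calibration(name): a dict with "vertical_fov" (degrees; the focal length in pixels is half the picture's height over the tangent of half this angle, whatever the lens; pixels are square), "cx", "cy" (the principal point, pixels), "distortion" ([k1, k2, p1, p2, k3] as OpenCV has them; the pictures are not rectified), "extrinsics" (4x4, takes a point from camera to world coordinates). Camera axes: x right, y down, z forward; pixel columns grow to the right and rows downward; lengths in m; the calibration is good to about 2 mm. A picture is of the moment at which its call begins: read the wrist's pose just before it. calibration takes no time and is no camera call; for the wrist camera it gives the pose at the moment of the call.
- env.close_job(): hands the job in, once; it reports no verdict.
The state is a dict: "time_s": time; "q": joint angles; "qvel": joint speeds; "joint_efforts": joint torques, N m; "position": TCP position; "tool_rot": TCP orientation; "ft_force": force on the tool from outside, world axes, zero at the start; "wrist_torque": the same for the moment, N m; "grip_width": finger opening in m.
Only numpy, scipy, OpenCV 4.12 (cv2) and the standard library are available. Lean on these libraries where they do the work, as an engineer would, in place of code of your own. Each camera call takes 0.05 s, during which the arm holds its last target. There are 200 camera calls.

## Working session

There is one attempt and no reset: what is moved stays moved. The work goes in short steps, Python scripts to look and compute and a shell command to move; the robot and the scene stay as the last step left them, time stands still between calls to the robot, and variables do not carry over. Pictures are saved under pics/ and viewed, about 8 in all and at most 12, crops included, and the job is handed in when it is done.

```bash
ls; mkdir -p pics
cat > h.py <<'E'
import numpy as np, cv2
from rig import sensors, cams, env
def K(c):
    f=240/np.tan(np.radians(c["vertical_fov"])/2); return np.array([[f,0,c["cx"]],[0,f,c["cy"]],[0,0,1.]])
def rays(c,uv):
    p=cv2.undistortPoints(np.float64(uv).reshape(-1,1,2),K(c),np.float64(c["distortion"])).reshape(-1,2)
    return np.c_[p,np.ones(len(p))]
def pts(c,uv,d):  # world points from pixel+depth
    E=np.array(c["extrinsics"]); return (rays(c,uv)*np.ravel(d)[:,None])@E[:3,:3].T+E[:3,3]
def plane(c,uv,z):
    E=np.array(c["extrinsics"]); r=rays(c,uv)@E[:3,:3].T; return E[:3,3]+r*((z-E[2,3])/r[:,2])[:,None]
def cloud(c,d):
    v,u=np.nonzero(d>0); return np.c_[u,v],pts(c,np.c_[u,v],d[v,u])
E
python3 - <<'E'
from h import *
s=sensors.observe();print(s)
for n in("scene","top"):
    c=cams.calibration(n);print(c)
    i,d=cams.get_image(n);cv2.imwrite(f"pics/{n}0.png",i);np.savez(f"{n}0.npz",i=i,d=d)
E
```

```text
pics
{'time_s': 0.0, 'q': array([ 6.20341013e+01,  2.18413061e+01,  7.43849648e+01, -1.23565013e-03,
        8.38577282e+01, -1.23353227e+01]), 'qvel': array([ 0.0694509 ,  0.03372732,  0.0007943 , -0.07165513, -0.00071667,
        0.01133706]), 'joint_efforts': array([ 8.14178948e-04, -4.48459196e+01, -2.31282091e+01, -1.43167285e-04,
        4.72113359e-03, -2.72252407e-06]), 'position': array([0.14805134, 0.52939446, 0.23070757]), 'tool_rot': array([[-6.68564421e-04,  2.69431059e-01,  9.63019448e-01],
       [-1.30491880e-03,  9.63018608e-01, -2.69431730e-01],
       [-9.99998925e-01, -1.43679465e-03, -2.92254323e-04]]), 'ft_force': array([-0.7293088 , -0.36217948, -0.70858526]), 'wrist_torque': array([-0.02136524, -0.00153874,  0.01530207]), 'grip_width': 0.0853519723497426}
{'vertical_fov': 54.86052274097232, 'cx': 319.79558108254685, 'cy': 236.2570613840081, 'distortion': array([-0.04629252,  0.        ,  0.        ,  0.        ,  0.        ]), 'extrinsics': array([[ 0.68922788,  0.39570715, -0.6069438 ,  1.14043039],
       [ 0.72416079, -0.40348328,  0.55927845, -0.55854871],
       [-0.02358119, -0.82499521, -0.56464753,  0.63359452],
       [ 0.        ,  0.        ,  0.        ,  1.        ]])}
{'vertical_fov': 56.17656167592878, 'cx': 320.7860770349604, 'cy': 248.26249365454777, 'distortion': array([-0.11509225,  0.        ,  0.        ,  0.        ,  0.        ]), 'extrinsics': array([[-0.00479198, -0.98923   ,  0.14629094,  0.42881591],
       [-0.99994028,  0.00330331, -0.01041733, -0.07311476],
       [ 0.00982189, -0.14633212, -0.98918676,  1.07075805],
       [ 0.        ,  0.        ,  0.        ,  1.        ]])}
```

View pics/scene0.png

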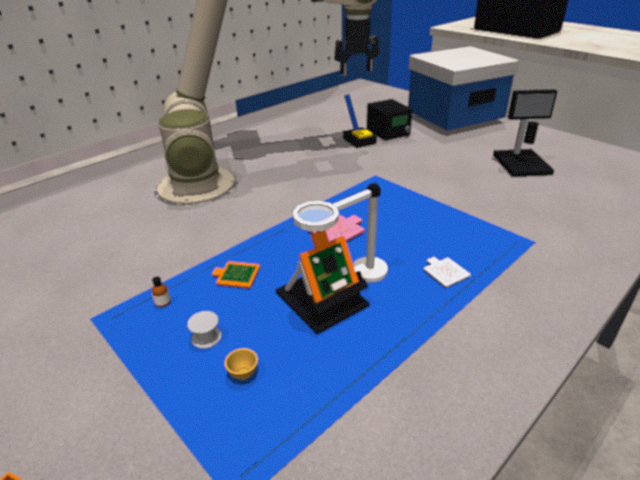

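View pics/top0.png

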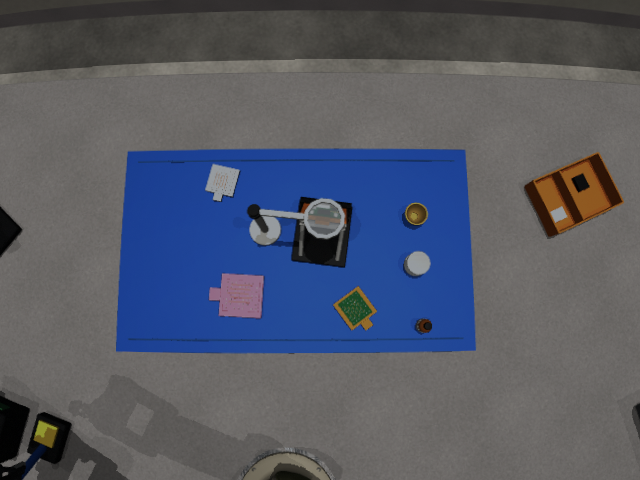

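Candidates (scene view): the orange-framed board on the easel (330,270), a small orange one flat on the mat (238,273), a pink one (340,230) and a white one (447,271). Pink and white are excluded. Of the two orange boards, the one on the easel is larger and is seated as described. I'll measure it and crop in to confirm.

Run:
```python
from h import *
for n in("top","scene"):
    z=np.load(n+"0.npz");i,d=z["i"],z["d"];c=cams.calibration(n)
    hsv=cv2.cvtColor(i,cv2.COLOR_BGR2HSV)
    uv,P=cloud(c,d);H=hsv[uv[:,1],uv[:,0]].astype(int)
    R=(P[:,0]>.2)&(P[:,0]<.75)&(abs(P[:,1])<.45)&(P[:,2]<.3)
    print(n,"mat z",np.median(P[R&(H[:,0]>105)&(H[:,0]<125)&(H[:,1]>180)][:,2]))
    def rep(name,m):
        q=P[m&R]; print(name,len(q), q.mean(0).round(4) if len(q) else'', np.percentile(q,[2,98],axis=0).round(3).tolist() if len(q) else'')
        return q
    w=H[:,1]<60
    rep("ring/arm",w&(H[:,2]>110)&(P[:,2]>.185)&(P[:,2]<.22))
    q=rep("high",(P[:,2]>.185))
    if n=="top":
        # foot: dark, z low
        m=np.zeros(i.shape[:2],np.uint8);s=R&(H[:,2]<60)&(P[:,2]<.06)&(P[:,2]>.0);m[uv[s,1],uv[s,0]]=255
        cs=max(cv2.findContours(m,0,2)[0],key=cv2.contourArea)
        q=P[s];q=q[(abs(q[:,0]-q[:,0].mean())<.2)]
        rep("foot",s)
        b=cv2.boxPoints(cv2.minAreaRect(cs));print("foot box px",b.tolist());print(plane(c,b,.015).round(4).tolist())
    o=(H[:,0]>3)&(H[:,0]<18)&(H[:,1]>170)&(H[:,2]>90)
    for k,zr in(("board orange",(.03,.2)),):
        s=o&(P[:,2]>zr[0])&(P[:,2]<zr[1])
        rep(k,s)
        rep("tab",o&(P[:,2]>.14)&(P[:,2]<.17))
    for nm,px in(("flux",(424,325)),("spool",(418,264)),("cup",(415,214))):
        if n=="top":
            s=np.hypot(uv[:,0]-px[0],uv[:,1]-px[1])<16; s&=(P[:,2]>.015); rep(nm,s)
    if n=="scene": cv2.imwrite("pics/crop0.png",cv2.resize(i[180:340,200:480],None,fx=2.8,fy=2.8,interpolation=cv2.INTER_CUBIC))
```

```text
top mat z -0.00026423934269548255
ring/arm 1055 [ 0.619  -0.0682  0.2022] [[0.581, -0.125, 0.196], [0.653, 0.032, 0.207]]
high 1789 [ 0.6196 -0.0621  0.2016] [[0.58, -0.123, 0.196], [0.652, 0.055, 0.21]]
foot 1668 [ 0.587  -0.0926  0.0144] [[0.403, -0.314, 0.006], [0.688, -0.016, 0.057]]
foot box px [[290.7949523925781, 260.3753662109375], [297.9211120605469, 200.99053955078125], [351.6277160644531, 207.43536376953125], [344.5015563964844, 266.8201904296875]]
[[0.5562, -0.0132, 0.015], [0.7005, -0.0296, 0.015], [0.6842, -0.1591, 0.015], [0.5405, -0.14, 0.015]]
board orange 40 [ 0.6626 -0.0787  0.0873] [[0.624, -0.14, 0.059], [0.682, -0.043, 0.141]]
tab 2 [ 0.6254 -0.1343  0.1411] [[0.624, -0.134, 0.141], [0.626, -0.134, 0.141]]
flux 186 [ 0.4024 -0.3168  0.0445] [[0.387, -0.333, 0.018], [0.417, -0.306, 0.066]]
spool 449 [ 0.5464 -0.3108  0.0406] [[0.522, -0.336, 0.036], [0.572, -0.286, 0.045]]
cup 244 [ 0.6692 -0.3146  0.0275] [[0.64, -0.337, 0.015], [0.691, -0.286, 0.037]]
scene mat z -0.0001698239037906113
ring/arm 1147 [ 0.6247 -0.068   0.201 ] [[0.583, -0.127, 0.193], [0.658, 0.036, 0.205]]
high 1589 [ 0.6254 -0.0597  0.2006] [[0.584, -0.127, 0.192], [0.658, 0.054, 0.21]]
board orange 1075 [ 0.6256 -0.1146  0.1053] [[0.409, -0.329, 0.038], [0.683, -0.04, 0.159]]
tab 181 [ 0.6272 -0.0865  0.1507] [[0.62, -0.105, 0.14], [0.635, -0.072, 0.162]]
```

View pics/crop0.png

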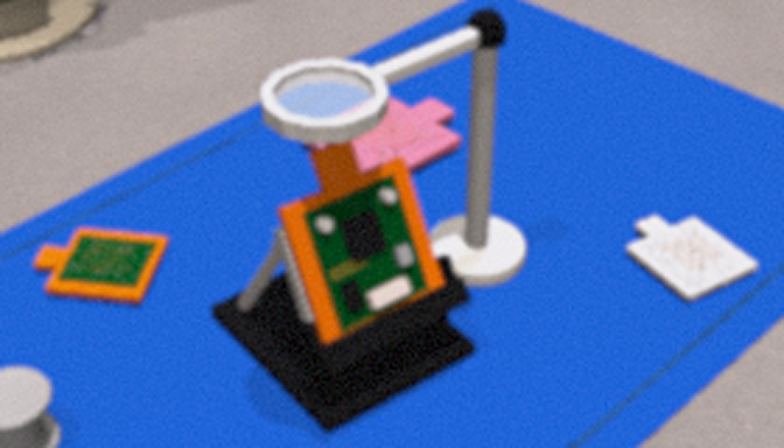

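The crop confirms it: the large orange-framed board with its tab under the lens is on the easel, and the small one lies flat at scene (238,273). Next come the board plane, the stand yaw and the post.

Run:
```python
from h import *
z=np.load("scene0.npz");i,d=z["i"],z["d"];c=cams.calibration("scene")
hsv=cv2.cvtColor(i,cv2.COLOR_BGR2HSV);uv,P=cloud(c,d);H=hsv[uv[:,1],uv[:,0]].astype(int)
o=(H[:,0]>3)&(H[:,0]<20)&(H[:,1]>150)&(H[:,2]>80)
s=o&(np.linalg.norm(P-[.64,-.09,.1],axis=1)<.11)
Q=P[s]
for k in range(4):
    m=Q.mean(0);n=np.linalg.svd(Q-m)[2][2];n*=np.sign(n[0]);r=(Q-m)@n;Q=Q[abs(r)<max(.004,2*r.std())]
print("front face",len(Q),"n",n.round(3),"lean deg",np.degrees(np.arcsin(n[2])),"yaw",np.degrees(np.arctan2(n[1],n[0])),"rms",((Q-m)@n).std())
yaw=np.radians(-7.);
for yaw in(np.arctan2(n[1],n[0]),np.radians(-7.)):
    X=np.array([np.cos(yaw),np.sin(yaw),0]);Y=np.array([-X[1],X[0],0]);Z=np.array([0,0,1.])
    up=-.479*X+.878*Z;nn=.878*X+.479*Z
    L=np.c_[(P[s]-m)@nn,(P[s]-m)@Y,(P[s]-m)@up]
    L=L[abs(L[:,0])<.008]
    print("yaw",np.degrees(yaw),"up range",np.percentile(L[:,2],[0.5,99.5]),"m",m)
    for a in np.arange(-.07,.1,.01):
        t=L[abs(L[:,2]-a)<.005]
        if len(t)>3: print(round(a,2),len(t),t[:,1].min().round(4),t[:,1].max().round(4),t[:,0].mean().round(4))
# post cap and ring from both views
for n_ in("top","scene"):
    z=np.load(n_+"0.npz");i,d=z["i"],z["d"];c=cams.calibration(n_)
    hsv=cv2.cvtColor(i,cv2.COLOR_BGR2HSV);uv,P=cloud(c,d);V=hsv[uv[:,1],uv[:,0]].astype(int)
    q=P[(P[:,2]>.195)&(P[:,2]<.225)&(V[:,2]<60)&(abs(P[:,0]-.62)<.08)&(P[:,1]<.09)&(P[:,1]>.02)]
    print(n_,"cap",len(q),q.mean(0).round(4),q.min(0).round(3),q.max(0).round(3))
    q=P[(P[:,2]>.19)&(P[:,2]<.22)&(abs(P[:,0]-.62)<.08)&(P[:,1]<-.05)&(P[:,1]>-.15)]
    print("ring",cv2.minEnclosingCircle(q[:,:2].astype(np.float32)))
    q=P[(P[:,2]>.19)&(P[:,2]<.22)&(abs(P[:,0]-.62)<.08)&(P[:,1]<.03)&(P[:,1]>-.03)]
    print("arm fit x=a*y+b",np.polyfit(q[:,1],q[:,0],1))
```

```text
front face 1007 n [ 0.869 -0.117  0.481] lean deg 28.760970424663366 yaw -7.6919851112867965 rms 0.0013040554926488713
yaw -7.6919851112867965 up range [-0.06244774  0.05563536] m [ 0.64721659 -0.09323584  0.11290052]
-0.06 99 -0.0458 0.0597 0.0009
-0.05 80 -0.0451 0.0602 -0.0002
-0.04 68 -0.0442 0.0541 0.0001
-0.03 66 -0.0447 0.0537 0.0003
-0.02 70 -0.0448 0.0546 0.0
-0.01 71 -0.0448 0.0537 -0.0001
0.0 69 -0.0443 0.054 -0.0002
0.01 66 -0.0444 0.0549 0.0001
0.02 117 -0.0445 0.0549 -0.0
0.03 179 -0.0439 0.055 -0.0001
0.04 70 -0.01 0.0183 -0.0002
0.05 73 -0.0092 0.0187 -0.0002
0.06 8 -0.0076 0.008 0.0009
yaw -7.0 up range [-0.06231624  0.05562989] m [ 0.64721659 -0.09323584  0.11290052]
-0.06 99 -0.0461 0.0594 0.0008
-0.05 80 -0.0454 0.06 -0.0002
-0.04 68 -0.0445 0.0539 0.0001
-0.03 65 -0.0449 0.0535 0.0002
-0.02 70 -0.045 0.0545 -0.0
-0.01 71 -0.0448 0.0537 -0.0002
0.0 68 -0.0443 0.054 -0.0002
0.01 65 -0.0443 0.0549 -0.0
0.02 120 -0.0444 0.0551 0.0
0.03 178 -0.0437 0.0552 -0.0001
0.04 70 -0.0098 0.0185 -0.0001
0.05 73 -0.0089 0.019 -0.0001
0.06 8 -0.0072 0.0083 0.0009
top cap 143 [0.6312 0.0495 0.2069] [0.619 0.036 0.196] [0.647 0.062 0.214]
ring ((0.6171637773513794, -0.087990902364254), 0.04121154546737671)
arm fit x=a*y+b [0.1074171  0.62609987]
scene cap 93 [0.6401 0.0477 0.2053] [0.626 0.04  0.196] [0.649 0.059 0.211]
ring ((0.6184952855110168, -0.08791439980268478), 0.04249834641814232)
arm fit x=a*y+b [0.10156086 0.63101085]
```

```bash
cat >> h.py <<'E'
from scipy.spatial.transform import Rotation as Rot
def to(p,R=None):   # print shift/turn (tool axes) from here to world pose
    s=sensors.observe();T=np.array(s["tool_rot"]);p0=np.array(s["position"])
    print("t",round(s["time_s"],2),"p",p0.round(4),"q",np.round(s["q"],1),"F",np.round(s["ft_force"],1),"w",round(s["grip_width"],4))
    print("shift",(T.T@(np.array(p)-p0)).round(4), "turn",None if R is None else Rot.from_matrix(T.T@R).as_rotvec().round(3))
E
python3 -m crank '{"hand":[255,255,255,255,255],"translation":[[0,-0.031,0.039],[0,-0.062,0.078],[0,-0.093,0.117],[0,-0.124,0.156],[0,-0.155,0.195]],"dr":[[0,0,0],[0,0,0],[0,0,0],[0,0,0],[0,0,0]]}' 40
python3 -m crank '{"hand":[255,255,255,255,255],"translation":[[0,-0.031,0.039],[0,-0.062,0.078],[0,-0.093,0.117],[0,-0.124,0.156],[0,-0.155,0.195]],"dr":[[0,0,0],[0,0,0],[0,0,0],[0,0,0],[0,0,0]]}'
python3 -c "
from h import *
to([.56,-.025,.182])"
```

```text
time_s: 0.6
position: [0.2948, 0.3261, 0.2312]
tool_rot: [[-0.0, 0.269, 0.963], [-0.0, 0.963, -0.269], [-1.0, -0.0, -0.0]]
ft_force: [0.5, 1.0, 0.7]
grip_width: 0.0121
time_s: 1.1
position: [0.4409, 0.1241, 0.2313]
tool_rot: [[-0.0, 0.27, 0.963], [0.0, 0.963, -0.27], [-1.0, 0.0, -0.0]]
ft_force: [1.1, 1.5, -0.6]
grip_width: 0.0001
t 1.1 p [0.4409 0.1241 0.2313] q [  0.8  12.6  88.    0.   79.4 -73.5] F [ 1.1  1.5 -0.6] w 0.0001
shift [ 0.0492 -0.1114  0.1549] turn None
```

```bash
python3 -m crank '{"hand":[255,255,255,255,255],"translation":[[0,-0.028,0.039],[0,-0.056,0.078],[0,-0.084,0.117],[0,-0.111,0.155],[0.049,-0.111,0.155]],"dr":[[0,0,0],[0,0,0],[0,0,0],[0,0,0],[0,0,0]]}'
python3 - <<'E'
from h import *
to([.56,-.025,.182])
s=sensors.observe();q=np.radians(s["q"]);T=np.array(s["tool_rot"])
def M(q):
    R=Rot.from_euler
    return (R('z',q[0])*R('y',q[1]+q[2])*R('z',q[3])*R('y',q[4])*R('z',q[5])).as_matrix()
# tool x = local z
A=M(q);print((A.T@T).round(3))
post=np.array([.634,.05]);yaw=np.radians(-7.2)
for th in(0,.3,.6,.9,1.2,1.5,1.7):
    a=yaw-np.pi/2+th;u=np.array([np.cos(a),np.sin(a)]);mv=np.array([-u[1],u[0]])
    print(th,(post+.075*u-.022*mv).round(3),"ring",(post+.14*u).round(3))
E
```

```text
time_s: 1.6
position: [0.5655, -0.0278, 0.1861]
tool_rot: [[0.014, 0.274, 0.962], [-0.004, 0.962, -0.274], [-1.0, -0.0, 0.014]]
ft_force: [1.0, -0.6, -1.2]
grip_width: -0.0001
t 1.6 p [ 0.5655 -0.0278  0.1861] q [-14.8  25.1  76.7  -0.   77.3 -88.9] F [ 1.  -0.6 -1.2] w -0.0001
shift [ 0.004   0.0012 -0.0061] turn None
[[-0. -1. -0.]
 [ 0.  0. -1.]
 [ 1. -0.  0.]]
0 [ 0.603 -0.022] ring [ 0.616 -0.089]
0.3 [ 0.625 -0.028] ring [ 0.658 -0.088]
0.6 [ 0.649 -0.027] ring [ 0.698 -0.075]
0.9 [ 0.671 -0.019] ring [ 0.732 -0.05 ]
1.2 [ 0.689 -0.005] ring [ 0.757 -0.017]
1.5 [0.703 0.014] ring [0.771 0.023]
1.7 [0.709 0.028] ring [0.774 0.05 ]
```

```bash
python3 -m crank '{"hand":[255,255,255,255,255],"translation":[[0.004,0.016,0.034],[0.004,0.016,0.057],[0.004,0.023,0.080],[0.004,0.037,0.099],[0.004,0.055,0.112]],"dr":[[0,0,0],[0,0,0],[0,0,0],[0,0,0],[0,0,0]]}'
python3 -m crank '{"hand":[255,255,255,255],"translation":[[0,0.011,0.004],[0,0.022,0.008],[0,0.030,0.010],[0,0.038,0.0125]],"dr":[[0,0,0],[0,0,0],[0,0,0],[0,0,0]]}'
python3 - <<'E'
from h import *
to([.60,-.02,.26])
for n in("scene",):
    i,d=cams.get_image(n);c=cams.calibration(n);cv2.imwrite(f"pics/{n}1.png",i)
    uv,P=cloud(c,d);q=P[(P[:,2]>.19)&(P[:,2]<.209)&(P[:,0]>.66)&(P[:,0]<.85)&(abs(P[:,1])<.15)]
    print(len(q),q.mean(0),np.percentile(q,[2,98],axis=0))
E
```

```text
time_s: 2.1
position: [0.6821, -0.0003, 0.177]
tool_rot: [[-0.004, 0.271, 0.963], [-0.0, 0.963, -0.271], [-1.0, -0.001, -0.004]]
ft_force: [-4.1, -2.1, 1.1]
grip_width: 0.0001
time_s: 2.5
position: [0.7045, 0.0336, 0.1785]
tool_rot: [[-0.0, 0.27, 0.963], [-0.0, 0.963, -0.27], [-1.0, -0.0, 0.0]]
ft_force: [-2.2, -3.2, -0.1]
grip_width: -0.0003
t 2.5 p [0.7045 0.0336 0.1785] q [ -6.8  40.   50.4  -0.   89.6 -81.2] F [-2.2 -3.2 -0.1] w -0.0003
shift [-0.0815 -0.0798 -0.0862] turn None
1423 [0.76612539 0.05007132 0.20039741] [[0.70162616 0.01686799 0.19180424]
 [0.81343304 0.09167248 0.20608877]]
```

View pics/scene1.png

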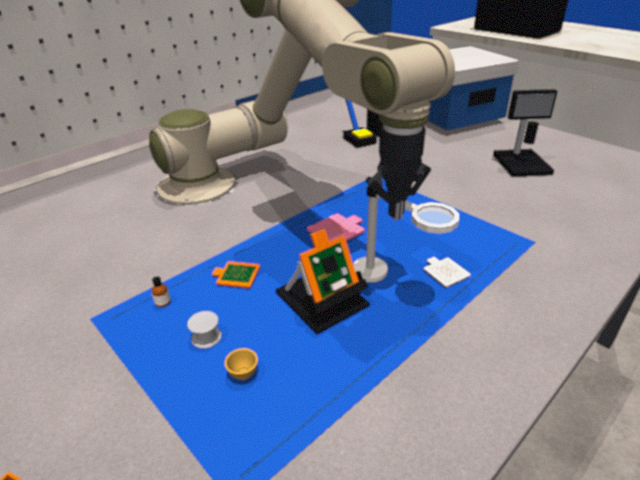

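The picture shows the ring at (435,217), well clear of the easel, at about 1.7 rad. The board at (330,270) is untouched. Next is the grasp orientation.

```bash
python3 -m crank '{"hand":[140,140,140,140],"translation":[[0,-0.03,-0.02],[-0.04,-0.06,-0.04],[-0.082,-0.08,-0.086],[-0.082,-0.08,-0.086]],"dr":[[0,0,0],[0,0,0],[0,0,0],[0,0,0]]}'
cat >> h.py <<'E'
yaw=np.radians(-7.4)
X=np.array([np.cos(yaw),np.sin(yaw),0]);Y=np.array([-X[1],X[0],0])
up=-.479*X+.878*np.array([0,0,1.]);nn=.878*X+.479*np.array([0,0,1.])
def tool(al,sg):
    al=np.radians(al);x=-np.cos(al)*up+np.sin(al)*Y;y=sg*nn;return np.c_[x,y,np.cross(x,y)]
C=np.array([[0,-1,0],[0,0,-1],[1,0,0.]])
def wrist(R,q1,phi):
    A=(Rot.from_euler('z',q1,degrees=True)*Rot.from_euler('y',phi,degrees=True)).inv()*Rot.from_matrix(R@C.T)
    e=A.as_euler('ZYZ',degrees=True); return e
E
python3 - <<'E'
from h import *
import warnings;warnings.simplefilter("ignore")
to([.6,-.02,.26])
for al in(-25,-15,0,15,25):
  for sg in(1,-1):
    R=tool(al,sg)
    for d in(1,-1):
      print(al,sg,d,[wrist(Rot.from_rotvec(up*np.radians(d*k)).as_matrix()@R,-20,100).round(0).astype(int).tolist() for k in(0,45,90,135,180)])
E
```

```text
time_s: 2.95
position: [0.599, -0.021, 0.2647]
tool_rot: [[0.007, 0.27, 0.963], [-0.001, 0.963, -0.27], [-1.0, 0.001, 0.007]]
ft_force: [0.1, -0.6, 0.6]
grip_width: 0.0384
t 2.95 p [ 0.599  -0.021   0.2647] q [-13.3  25.6  62.6   0.   91.4 -87.6] F [ 0.1 -0.6  0.6] w 0.0384
shift [0.0047 0.0013 0.0007] turn None
-25 1 1 [[-25, 50, 5], [-15, 32, -44], [21, 29, -117], [40, 44, -173], [35, 62, 149]]
-25 1 -1 [[-25, 50, 5], [-16, 67, 41], [1, 76, 77], [20, 75, 114], [35, 62, 149]]
-25 -1 1 [[-25, 50, -175], [-15, 32, 136], [21, 29, 63], [40, 44, 7], [35, 62, -31]]
-25 -1 -1 [[-25, 50, -175], [-16, 67, -139], [1, 76, -103], [20, 75, -66], [35, 62, -31]]
-15 1 1 [[-11, 50, -4], [-4, 40, -53], [14, 38, -110], [26, 46, -163], [25, 58, 154]]
-15 1 -1 [[-11, 50, -4], [-7, 61, 38], [3, 67, 76], [16, 66, 115], [25, 58, 154]]
-15 -1 1 [[-11, 50, 176], [-4, 40, 127], [14, 38, 70], [26, 46, 17], [25, 58, -26]]
-15 -1 -1 [[-11, 50, 176], [-7, 61, -142], [3, 67, -104], [16, 66, -65], [25, 58, -26]]
0 1 1 [[8, 52, -16], [8, 52, -61], [8, 52, -106], [8, 52, -151], [8, 52, 164]]
0 1 -1 [[8, 52, -16], [8
[... 183 characters left out ...]
, 52, -61], [8, 52, -16]]
15 1 1 [[25, 58, -26], [16, 66, -65], [3, 67, -104], [-7, 61, -142], [-11, 50, 176]]
15 1 -1 [[25, 58, -26], [26, 46, 17], [14, 38, 70], [-4, 40, 127], [-11, 50, 176]]
15 -1 1 [[25, 58, 154], [16, 66, 115], [3, 67, 76], [-7, 61, 38], [-11, 50, -4]]
15 -1 -1 [[25, 58, 154], [26, 46, -163], [14, 38, -110], [-4, 40, -53], [-11, 50, -4]]
25 1 1 [[35, 62, -31], [20, 75, -66], [1, 76, -103], [-16, 67, -139], [-25, 50, -175]]
25 1 -1 [[35, 62, -31], [40, 44, 8], [21, 29, 63], [-15, 32, 137], [-25, 50, -175]]
25 -1 1 [[35, 62, 149], [20, 75, 114], [1, 76, 77], [-16, 67, 41], [-25, 50, 5]]
25 -1 -1 [[35, 62, 149], [40, 44, -172], [21, 29, -117], [-15, 32, -43], [-25, 50, 5]]
```

```bash
cat >> h.py <<'E'
O=np.array([.6517,-.0887,.0974])
E
python3 - <<'E'
from h import *
R=tool(-18,1);G=O+.066*up;tcp=G+.019*R[:,0];print("G",G,"tcp",tcp)
to(tcp-.09*R[:,0],R)
E
```

```text
G [ 0.62034931 -0.08462826  0.155348  ] tcp [ 0.62817658 -0.09156548  0.13948248]
t 2.95 p [ 0.599  -0.021   0.2647] q [-13.3  25.6  62.6   0.   91.4 -87.6] F [ 0.1 -0.6  0.6] w 0.0384
shift [ 0.0501 -0.0385  0.0023] turn [ 1.46  -0.607  0.185]
```

```bash
python3 -m crank '{"hand":[140,140,140,140,140],"translation":[[0,0,0],[0,0,0],[0,0,0],[0,0,0],[0,0,0]],"dr":[[0.133,-0.055,0.017],[0.265,-0.110,0.034],[0.398,-0.166,0.050],[0.531,-0.221,0.067],[0.664,-0.276,0.084]]}' >/dev/null
python3 -m crank '{"hand":[140,140,140,140,140],"translation":[[0,0,0],[0,0,0],[0,0,0],[0,0,0],[0,0,0]],"dr":[[0.133,-0.055,0.017],[0.265,-0.110,0.034],[0.398,-0.166,0.050],[0.531,-0.221,0.067],[0.664,-0.276,0.084]]}'
python3 - <<'E'
from h import *
R=tool(-18,1);G=O+.066*up;tcp=G+.019*R[:,0]
to(tcp-.09*R[:,0],R)
E
```

```text
time_s: 3.95
position: [0.6002, -0.0202, 0.2612]
tool_rot: [[0.405, 0.905, -0.133], [-0.313, 0.001, -0.95], [-0.859, 0.426, 0.283]]
ft_force: [-0.5, -0.3, 0.2]
grip_width: 0.0384
t 3.95 p [ 0.6002 -0.0202  0.2612] q [ -6.7  17.   82.8 -18.9  54.6   4.9] F [-0.5 -0.3  0.2] w 0.0384
shift [ 0.0483 -0.0281  0.0246] turn [ 0.129 -0.055  0.02 ]
```

```bash
python3 -m crank '{"hand":[140,140,140,140],"translation":[[0.012,-0.014,0.012],[0.024,-0.028,0.024],[0.048,-0.028,0.025],[0.048,-0.028,0.025]],"dr":[[0.129,-0.055,0.02],[0.129,-0.055,0.02],[0.129,-0.055,0.02],[0.129,-0.055,0.02]]}' >/dev/null
python3 - <<'E'
from h import *
R=tool(-18,1);G=O+.066*up;tcp=G+.019*R[:,0]
to(tcp-.09*R[:,0],R)
c=cams.calibration("wrist");i,d=cams.get_image("wrist");np.savez("w1.npz",i=i,d=d,E=c["extrinsics"])
cv2.imwrite("pics/w1.png",i);print(c)
hsv=cv2.cvtColor(i,cv2.COLOR_BGR2HSV);uv,P=cloud(c,d);H=hsv[uv[:,1],uv[:,0]].astype(int)
o=(H[:,0]>3)&(H[:,0]<20)&(H[:,1]>150)&(H[:,2]>80)&(np.linalg.norm(P-O,axis=1)<.11)
L=np.c_[(P[o]-O)@nn,(P[o]-O)@Y,(P[o]-O)@up];print(len(L))
for a in np.arange(-.05,.08,.01):
    t=L[abs(L[:,2]-a)<.005]
    if len(t)>5: print(round(a,2),len(t),np.percentile(t[:,1],[1,99]).round(4),np.percentile(t[:,0],[2,50,98]).round(4))
print("up pct",np.percentile(L[:,2],[99,99.8]))
E
```

```text
t 4.35 p [ 0.5906 -0.0598  0.2126] q [-10.   18.8  89.9 -24.1  44.9  15. ] F [-0.3  0.2  0.2] w 0.0385
shift [-0.0019  0.0013 -0.0006] turn [ 0.006 -0.001  0.006]
{'vertical_fov': 71.89555220912784, 'cx': 319.07792195186147, 'cy': 239.70814983932124, 'distortion': array([-0.04157554,  0.        ,  0.        ,  0.        ,  0.        ]), 'extrinsics': array([[ 0.87475442, -0.37939287,  0.30143948,  0.55494267],
       [-0.10946904, -0.76072337, -0.63977847,  0.06709144],
       [ 0.47203945,  0.52665075, -0.7069779 ,  0.31060649],
       [ 0.        ,  0.        ,  0.        ,  1.        ]])}
1276
-0.05 19 [-0.0309  0.0446] [-0.0045  0.0076  0.0077]
-0.04 13 [0.0483 0.0496] [-0.0014  0.0026  0.0058]
-0.03 48 [0.0483 0.0537] [-0.0015  0.0022  0.006 ]
-0.02 42 [0.0487 0.05  ] [-0.0015  0.0018  0.0058]
-0.01 44 [0.049 0.05 ] [-0.0014  0.0017  0.0057]
0.0 40 [0.049  0.0501] [-0.0013  0.0021  0.0056]
0.01 53 [0.0496 0.0506] [-0.0013  0.0024  0.0054]
0.02 80 [-0.0117  0.0505] [-0.0018  0.0031  0.0073]
0.03 73 [-0.0068  0.0507] [-0.0018  0.0023  0.007 ]
0.04 121 [0.0131 0.0508] [-0.0023  0.0003  0.0062]
0.05 261 [-0.0489  0.0506] [-0.0022  0.001   0.0055]
0.06 100 [0.0143 0.016 ] [-0.0021  0.0013  0.0054]
0.07 361 [-0.0119  0.016 ] [-0.0019  0.0013  0.0049]
up pct [0.07507573 0.07546065]
```

View pics/w1.png

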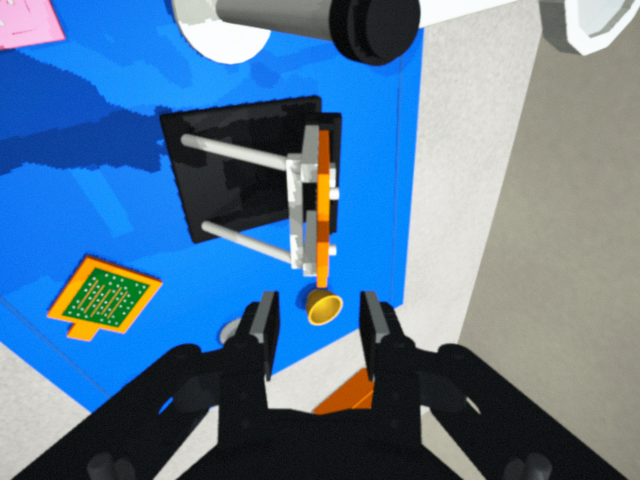

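The wrist view shows the board edge-on at column ~323, between the jaws (280 and 362). The offset along the normal is only about 1.5 mm, the tab is centred sideways, and the gap is clear.

```bash
sed -i 's/^O=.*/O=np.array([.6530,-.0889,.0981])/' h.py
python3 -m crank '{"hand":[140,140,140,140,140],"translation":[[0.018,0.003,0],[0.037,0.003,0],[0.056,0.003,0],[0.072,0.003,0],[0.072,0.003,0]],"dr":[[0,0,0],[0,0,0],[0,0,0],[0,0,0],[0,0,0]]}'
python3 - <<'E'
from h import *
R=tool(-18,1);G=O+.066*up;tcp=G+.019*R[:,0]
to(tcp,R)
E
```

```text
time_s: 4.9
position: [0.6232, -0.0861, 0.1546]
tool_rot: [[0.408, 0.874, -0.264], [-0.364, -0.109, -0.925], [-0.837, 0.474, 0.274]]
ft_force: [-0.3, -0.4, -0.7]
grip_width: 0.038
t 4.9 p [ 0.6232 -0.0861  0.1546] q [-12.3  25.7  89.9 -26.1  37.7  16.4] F [-0.3 -0.4 -0.7] w 0.038
shift [ 0.0166 -0.0007 -0.0004] turn [ 0.006 -0.     0.004]
```

```bash
python3 -m crank '{"hand":[140,140,255,255,255],"translation":[[0.010,-0.0005,0],[0.016,-0.0005,0],[0.016,-0.0005,0],[0.016,-0.0005,0],[0.016,-0.0005,0]],"dr":[[0.006,0,0.004],[0.006,0,0.004],[0.006,0,0.004],[0.006,0,0.004],[0.006,0,0.004]]}' 70
python3 -m crank '{"hand":[255,255,255],"translation":[[0,0,0],[0,0,0],[0,0,0]],"dr":[[0,0,0],[0,0,0],[0,0,0]]}' 70
python3 - <<'E'
from h import *
s=sensors.observe();p=np.array(s["position"]);T=np.array(s["tool_rot"]);np.savez("grasp.npz",p=p,T=T)
L=p-O;print("F",s["ft_force"],"tau",s["wrist_torque"],"board coords n,Y,up",(L@nn).round(4),(L@Y).round(4),(L@up).round(4));print((tool(-18,1).T@T).round(3))
to(p+.12*up)
print("flip axis in tool",(T.T@up).round(3))
E
```

```text
time_s: 5.4
position: [0.629, -0.0915, 0.1422]
tool_rot: [[0.413, 0.87, -0.269], [-0.365, -0.112, -0.924], [-0.834, 0.48, 0.271]]
ft_force: [-2.0, 0.5, 1.1]
grip_width: 0.0068
time_s: 5.7
position: [0.6291, -0.0916, 0.1423]
tool_rot: [[0.413, 0.87, -0.269], [-0.365, -0.112, -0.924], [-0.834, 0.48, 0.271]]
ft_force: [-4.8, 1.5, 5.0]
grip_width: 0.0068
F [-4.77958408  1.54129808  4.98441886] tau [ 0.15658293  0.53925337 -0.18347478] board coords n,Y,up 0.0006 -0.0058 0.05
[[ 1.    -0.002  0.   ]
 [ 0.002  1.     0.   ]
 [-0.    -0.     1.   ]]
t 5.7 p [ 0.6291 -0.0916  0.1423] q [-12.7  27.   90.1 -26.9  35.8  17.5] F [-4.8  1.5  5. ] w 0.0068
shift [-0.1142  0.0002  0.037 ] turn None
flip axis in tool [-0.951  0.001  0.309]
```

```bash
python3 -m crank '{"hand":[255,255,255,255,255],"translation":[[-0.010,0,0.003],[-0.019,0,0.006],[-0.038,0,0.012],[-0.057,0,0.0185],[-0.076,0,0.025]],"dr":[[0,0,0],[0,0,0],[0,0,0],[0,0,0],[0,0,0]]}'
python3 -m crank '{"hand":[255,255,255,255],"translation":[[-0.019,0,0.006],[-0.038,0,0.012],[-0.057,0,0.018],[-0.057,0,0.018]],"dr":[[0,0,0],[0,0,0],[0,0,0],[0,0,0]]}'
python3 - <<'E'
from h import *
to([0.57,-.09,.28])
i,d=cams.get_image("scene");cv2.imwrite("pics/s2.png",i[100:400,140:540])
E
```

```text
time_s: 6.2
position: [0.5904, -0.0869, 0.2134]
tool_rot: [[0.414, 0.87, -0.269], [-0.365, -0.112, -0.924], [-0.834, 0.48, 0.271]]
ft_force: [-0.0, -0.0, -0.9]
grip_width: 0.007
time_s: 6.6
position: [0.5625, -0.0828, 0.2677]
tool_rot: [[0.418, 0.868, -0.27], [-0.366, -0.112, -0.924], [-0.832, 0.485, 0.271]]
ft_force: [-0.3, 0.5, -1.5]
grip_width: 0.0067
t 6.6 p [ 0.5625 -0.0828  0.2677] q [-13.5  12.6  89.2 -19.8  49.4   7.6] F [-0.3  0.5 -1.5] w 0.0067
shift [-0.0045  0.0132  0.008 ] turn None
```

View pics/s2.png

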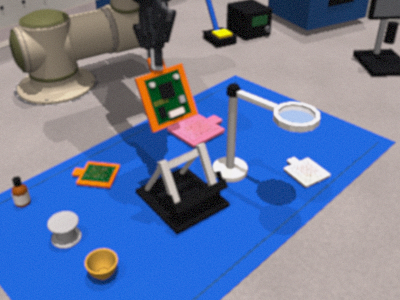

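```bash
for k in 1; do :; done
python3 -m crank '{"hand":[255,255,255,255,255],"translation":[[0,0,0],[0,0,0],[0,0,0],[0,0,0],[0,0,0]],"dr":[[0.136,0,-0.044],[0.272,0,-0.088],[0.407,0,-0.132],[0.543,0,-0.176],[0.679,0,-0.221]]}' >/dev/null
python3 -m crank '{"hand":[255,255,255,255,255],"translation":[[0,0,0],[0,0,0],[0,0,0],[0,0,0],[0,0,0]],"dr":[[0.136,0,-0.044],[0.272,0,-0.088],[0.407,0,-0.132],[0.543,0,-0.176],[0.679,0,-0.221]]}'
python3 -c "
from h import *
to([.5625,-.0828,.2677],Rot.from_rotvec(np.pi*up).as_matrix()@tool(-18,1))"
```

```text
time_s: 7.65
position: [0.5629, -0.083, 0.2632]
tool_rot: [[0.179, -0.008, -0.984], [-0.065, -0.998, -0.004], [-0.982, 0.064, -0.179]]
ft_force: [0.0, 0.1, -1.0]
grip_width: 0.0064
t 7.65 p [ 0.5629 -0.083   0.2632] q [-20.3  17.8  75.9   0.1  75.3  69.8] F [ 0.   0.1 -1. ] w 0.0064
shift [-0.0045  0.0001 -0.0004] turn [ 1.624  0.002 -0.528]
```

```bash
python3 -m crank '{"hand":[255,255,255,255,255],"translation":[[0,0,0],[0,0,0],[0,0,0],[0,0,0],[0,0,0]],"dr":[[0.136,0,-0.044],[0.272,0,-0.088],[0.407,0,-0.132],[0.543,0,-0.176],[0.679,0,-0.221]]}' >/dev/null
python3 -m crank '{"hand":[255,255,255,255,255],"translation":[[0,0,0],[0,0,0],[0,0,0],[0,0,0],[0,0,0]],"dr":[[0.136,0,-0.044],[0.272,0,-0.088],[0.407,0,-0.132],[0.543,0,-0.176],[0.679,0,-0.221]]}'
python3 -c "
from h import *
to([.5625,-.0828,.2677],Rot.from_rotvec(np.pi*up).as_matrix()@tool(-18,1))"
```

```text
time_s: 8.65
position: [0.5627, -0.0834, 0.2633]
tool_rot: [[0.415, -0.873, -0.257], [0.247, -0.164, 0.955], [-0.876, -0.46, 0.147]]
ft_force: [0.6, -0.8, -1.4]
grip_width: 0.0067
t 8.65 p [ 0.5627 -0.0834  0.2633] q [-32.1  14.7  85.1  27.5  68.5 127.4] F [ 0.6 -0.8 -1.4] w 0.0067
shift [-0.0038 -0.0019  0.0013] turn [ 0.265  0.001 -0.087]
```

```bash
python3 -m crank '{"hand":[255,255,255],"translation":[[0,0,0],[0,0,0],[0,0,0]],"dr":[[0.133,0,-0.044],[0.265,0.001,-0.087],[0.265,0.001,-0.087]]}' >/dev/null
python3 - <<'E'
from h import *
g=np.load("grasp.npz");R2=Rot.from_rotvec(np.pi*up).as_matrix()@g["T"]
to(O+.0006*nn+.0058*Y+.11*up,R2)
E
```

```text
t 8.95 p [ 0.562 -0.083  0.263] q [-33.4  13.3  88.9  32.1  63.8 138.2] F [-0.4 -0.2 -2.7] w 0.0064
shift [ 0.0781 -0.0016 -0.0131] turn [ 0.003  0.001 -0.   ]
```

```bash
python3 -m crank '{"hand":[255,255,255,255],"translation":[[0.020,-0.004,-0.001],[0.038,-0.0046,-0.002],[0.045,-0.0046,-0.002],[0.045,-0.0046,-0.002]],"dr":[[0.003,0.001,0],[0.003,0.001,0],[0.003,0.001,0],[0.003,0.001,0]]}' >/dev/null
python3 - <<'E'
from h import *
g=np.load("grasp.npz");R2=Rot.from_rotvec(np.pi*up).as_matrix()@g["T"]
tgt=O+.0006*nn+.0058*Y+.05*up
to(tgt,R2);p=np.array(sensors.observe()["position"])
D=p-tgt;print("tool off n,Y,up",D@nn,D@Y,D@up)
Z0=np.load("scene0.npz")
i,d=cams.get_image("scene");cv2.imwrite("pics/s3.png",cv2.resize(i[130:330,200:440],None,fx=3,fy=3,interpolation=cv2.INTER_CUBIC));c=cams.calibration("scene")
def meas(i,d,o):
    hsv=cv2.cvtColor(i,cv2.COLOR_BGR2HSV);uv,P=cloud(c,d);H=hsv[uv[:,1],uv[:,0]].astype(int)
    s=(H[:,0]>3)&(H[:,0]<20)&(H[:,1]>150)&(H[:,2]>80)&(np.linalg.norm(P-o,axis=1)<.1)
    L=(P[s]-o)@np.c_[nn,Y,up]; L=L[abs(L[:,0]-np.median(L[:,0]))<.005]
    A=np.c_[L[:,1:],np.ones(len(L))];k=np.linalg.lstsq(A,L[:,0],rcond=None)[0]
    ed=[];
    for a in np.arange(-.035,.031,.01):
        t=L[abs(L[:,2]-a)<.005,1]
        if len(t)>5: ed.append((round(a,3),t.min().round(4),t.max().round(4)))
    print(len(L),"n=kY*Y+kup*up+c",k.round(4),"up",np.percentile(L[:,2],[.5,99.5]).round(4));e=np.array(ed);print(np.c_[e,e[:,1:].mean(1)]);print("roll",np.polyfit(e[:,0],e[:,1],1)[0].round(4),np.polyfit(e[:,0],e[:,2],1)[0].round(4))
meas(Z0["i"],Z0["d"],O); meas(i,d,O+D)
E
```

```text
t 9.35 p [ 0.5889 -0.0739  0.2275] q [-30.7  17.6  89.1  32.9  58.6 137.9] F [-1.  -0.9 -1.5] w 0.0069
shift [ 0.09    0.0037 -0.0302] turn [ 0.005  0.001 -0.001]
tool off n,Y,up 0.0038268603619208428 0.0008610034994388788 0.09495025255574104
1021 n=kY*Y+kup*up+c [ 0.0035 -0.0011  0.0025] up [-0.0469  0.0711]
[[-0.035   -0.0502   0.0551   0.00245]
 [-0.025   -0.0494   0.049   -0.0002 ]
 [-0.015   -0.0498   0.0486  -0.0006 ]
 [-0.005   -0.0499   0.0495  -0.0002 ]
 [ 0.005   -0.0498   0.0487  -0.00055]
 [ 0.015   -0.0493   0.049   -0.00015]
 [ 0.025   -0.0494   0.0499   0.00025]]
roll 0.0093 -0.0554
1085 n=kY*Y+kup*up+c [-0.0064 -0.006   0.0046] up [-0.0518  0.0686]
[[-3.50e-02 -5.13e-02  4.96e-02 -8.50e-04]
 [-2.50e-02 -5.01e-02  4.99e-02 -1.00e-04]
 [-1.50e-02 -5.06e-02  4.89e-02 -8.50e-04]
 [-5.00e-03 -5.09e-02  4.84e-02 -1.25e-03]
 [ 5.00e-03 -5.07e-02  4.70e-02 -1.85e-03]
 [ 1.50e-02 -5.07e-02  4.72e-02 -1.75e-03]
 [ 2.50e-02 -5.10e-02  4.80e-02 -1.50e-03]]
roll -0.0014 -0.0432
```

View pics/s3.png

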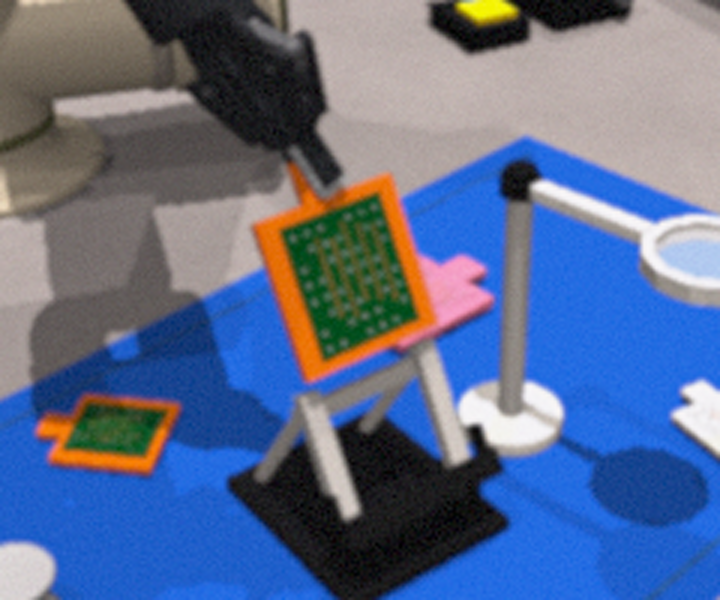

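The crop shows the solder side out with the tab up in the jaws, and the easel is empty below. Compared with the original seat, the board sits about 2 mm further out than planned, with under 1° of twist, so I'll correct that during the descent.

```bash
python3 -m crank '{"hand":[255,255,255,255,255],"translation":[[0.018,0.001,-0.006],[0.036,0.002,-0.012],[0.054,0.003,-0.018],[0.071,0.0037,-0.023],[0.071,0.0037,-0.023]],"dr":[[0.011,0.010,0.002],[0.011,0.010,0.002],[0.011,0.010,0.002],[0.011,0.010,0.002],[0.011,0.010,0.002]]}'
cat > m.py <<'E'
from h import *
g=np.load("grasp.npz");R2=Rot.from_rotvec(np.pi*up).as_matrix()@g["T"]
tgt=O+.0006*nn+.0058*Y+.05*up
to(tgt);s=sensors.observe();D=np.array(s["position"])-tgt;print("D n,Y,up",(D@np.c_[nn,Y,up]).round(4),"F n,Y,up",(np.array(s["ft_force"])@np.c_[nn,Y,up]).round(1))
c=cams.calibration("scene");i,d=cams.get_image("scene")
hsv=cv2.cvtColor(i,cv2.COLOR_BGR2HSV);uv,P=cloud(c,d);H=hsv[uv[:,1],uv[:,0]].astype(int);o=O+(D@up)*up
s=(H[:,0]>3)&(H[:,0]<20)&(H[:,1]>150)&(H[:,2]>80)&(np.linalg.norm(P-o,axis=1)<.1)
L=(P[s]-o)@np.c_[nn,Y,up]; L=L[abs(L[:,0]-np.median(L[:,0]))<.005]
k=np.linalg.lstsq(np.c_[L[:,1:],np.ones(len(L))],L[:,0],rcond=None)[0]
e=np.array([(a,*np.percentile(L[abs(L[:,2]-a)<.005,1],[0,100])) for a in(-.025,-.015,-.005,.005,.015,.025)])
print(len(L),"kY,kup,c",k.round(4),"Y mids",e[:,1:].mean(1).round(4),"up abs",(np.percentile(L[:,2],[.5,99.5])+D@up).round(4))
t=L[abs(L[:,1])>.025,2];print("top edge abs",(np.percentile(t,98)+D@up).round(4))
E
python3 m.py
```

```text
time_s: 9.9
position: [0.621, -0.0784, 0.1601]
tool_rot: [[0.488, -0.873, -0.013], [0.239, 0.119, 0.964], [-0.84, -0.473, 0.266]]
ft_force: [-0.3, 0.4, -1.5]
grip_width: 0.0064
t 9.9 p [ 0.621  -0.0784  0.1601] q [-29.   24.9  90.   35.2  50.6 135. ] F [-0.3  0.4 -1.5] w 0.0064
shift [ 0.0192 -0.     -0.0065] turn None
D n,Y,up [0.0001 0.0005 0.0203] F n,Y,up [-1.   0.4 -1.1]
1073 kY,kup,c [0.0067 0.0029 0.0043] Y mids [-0.0012 -0.0018 -0.0014 -0.0013 -0.0015 -0.0008] up abs [-0.0326  0.0875]
top edge abs 0.0655
```

```bash
python3 -m crank '{"hand":[255,255,255,255],"translation":[[0.0041,0,-0.0004],[0.008,0,-0.0015],[0.0117,0,-0.0027],[0.0117,0,-0.0027]],"dr":[[0,0,0],[0,0,0],[0,0,0],[0,0,0]]}'
python3 -m crank '{"hand":[255,255,255,255,255],"translation":[[0.001,0,-0.0003],[0.0019,0,-0.0006],[0.0029,0,-0.0009],[0.0038,0,-0.0012],[0.0038,0,-0.0012]],"dr":[[0,0,0],[0,0,0],[0,0,0],[0,0,0],[0,0,0]]}'
python3 m.py
```

```text
time_s: 10.35
position: [0.6269, -0.0781, 0.1507]
tool_rot: [[0.49, -0.872, -0.013], [0.238, 0.119, 0.964], [-0.839, -0.475, 0.266]]
ft_force: [-0.1, -0.4, -1.6]
grip_width: 0.0065
time_s: 10.85
position: [0.6288, -0.0784, 0.1472]
tool_rot: [[0.49, -0.872, -0.013], [0.238, 0.119, 0.964], [-0.839, -0.475, 0.266]]
ft_force: [-0.2, 0.1, -1.5]
grip_width: 0.0067
t 10.85 p [ 0.6288 -0.0784  0.1472] q [-28.5  26.5  89.8  35.9  49.1 134.3] F [-0.2  0.1 -1.5] w 0.0067
shift [ 0.0046  0.0006 -0.003 ] turn None
D n,Y,up [0.0007 0.0015 0.0053] F n,Y,up [-0.9  0.1 -1.3]
1084 kY,kup,c [0.0069 0.0009 0.005 ] Y mids [-0.0017 -0.0005 -0.0004 -0.0013 -0.0002 -0.0008] up abs [-0.0465  0.074 ]
top edge abs 0.0508
```

```bash
python3 -m crank '{"hand":[255,255,255,255,255],"translation":[[0,0.001,0],[0.001,0.001,-0.0003],[0.0019,0.001,-0.0006],[0.0019,0.001,-0.0006],[0.0019,0.001,-0.0006]],"dr":[[0,0,0],[0,0,0],[0,0,0],[0,0,0],[0,0,0]]}'
python3 -m crank '{"hand":[255,255,255],"translation":[[0.0005,0,-0.00015],[0.001,0,-0.0003],[0.001,0,-0.0003]],"dr":[[0,0,0],[0,0,0],[0,0,0]]}'
python3 m.py
```

```text
time_s: 11.4
position: [0.6289, -0.0784, 0.1451]
tool_rot: [[0.49, -0.872, -0.013], [0.238, 0.119, 0.964], [-0.839, -0.475, 0.266]]
ft_force: [0.7, -0.5, -1.6]
grip_width: 0.0064
time_s: 11.7
position: [0.6294, -0.0784, 0.1441]
tool_rot: [[0.49, -0.872, -0.013], [0.238, 0.119, 0.964], [-0.839, -0.475, 0.266]]
ft_force: [0.4, 0.4, -1.0]
grip_width: 0.0066
t 11.7 p [ 0.6294 -0.0784  0.1441] q [-28.5  26.8  89.9  36.1  48.7 134. ] F [ 0.4  0.4 -1. ] w 0.0066
shift [ 0.0017 -0.0003 -0.0021] turn None
D n,Y,up [-0.0003  0.0015  0.0023] F n,Y,up [-0.2  0.5 -1.1]
993 kY,kup,c [0.0061 0.     0.0041] Y mids [-0.0008 -0.0008 -0.0003 -0.001  -0.     -0.0004] up abs [-0.0468  0.0699]
top edge abs 0.048
```

```bash
python3 -m crank '{"hand":[255,255,255],"translation":[[0.0005,0,-0.00015],[0.001,0,-0.0003],[0.001,0,-0.0003]],"dr":[[0,0,0],[0,0,0],[0,0,0]]}' | grep -E "pos|force"
python3 -m crank '{"hand":[255,255,255],"translation":[[0.0005,0,-0.00015],[0.001,0,-0.0003],[0.001,0,-0.0003]],"dr":[[0,0,0],[0,0,0],[0,0,0]]}'| grep -E "pos|force"
```

```text
position: [0.6299, -0.0785, 0.1432]
ft_force: [0.2, -0.4, -1.8]
position: [0.6303, -0.0785, 0.1423]
ft_force: [0.9, 0.6, -1.8]
```

```bash
python3 -m crank '{"hand":[255,255,255],"translation":[[0.0005,0,-0.00015],[0.001,0,-0.0003],[0.001,0,-0.0003]],"dr":[[0,0,0],[0,0,0],[0,0,0]]}' | grep -E "pos|force"
python3 -m crank '{"hand":[255,255,255],"translation":[[0.0005,0,-0.00015],[0.001,0,-0.0003],[0.001,0,-0.0003]],"dr":[[0,0,0],[0,0,0],[0,0,0]]}'| grep -E "pos|force"
python3 m.py
```

```text
position: [0.6308, -0.0788, 0.1422]
ft_force: [-5.6, -1.5, 6.3]
position: [0.6311, -0.0789, 0.1424]
ft_force: [-12.7, -2.4, 14.9]
t 12.95 p [ 0.6311 -0.0789  0.1424] q [-28.5  27.   89.9  36.3  48.5 133.7] F [-12.7  -2.4  14.9] w 0.0067
shift [-0.0005  0.0004 -0.0012] turn None
D n,Y,up [ 0.0004  0.0013 -0.0001] F n,Y,up [-3.7 -4.  19. ]
896 kY,kup,c [0.0053 0.0064 0.0044] Y mids [ 0.0006 -0.0006 -0.0014 -0.0003 -0.0004 -0.0011] up abs [-0.0469  0.0692]
top edge abs 0.0452
```

```bash
python3 -m crank '{"hand":[255,255,255,255,255],"translation":[[-0.001,0,0.0003],[-0.001,0.0007,0.0003],[-0.001,0.0014,0.0003],[-0.001,0.002,0.0003],[-0.001,0.002,0.0003]],"dr":[[0,0,0],[0,0,0],[0,0,0],[0,0,0],[0,0,0]]}' | grep -E "pos|force"
sed 's/^to(tgt);.*/D=0*O/; s/^c=cams.*/c=cams.calibration("scene");z=np.load("scene0.npz");i,d=z["i"],z["d"]/' m.py > m0.py; python3 m0.py; python3 m.py
```

```text
position: [0.6298, -0.0787, 0.1417]
ft_force: [-3.0, -0.5, 6.7]
1021 kY,kup,c [ 0.0035 -0.0011  0.0025] Y mids [-0.0002 -0.0006 -0.0002 -0.0006 -0.0002  0.0002] up abs [-0.0469  0.0711]
top edge abs 0.0452
t 13.5 p [ 0.6298 -0.0787  0.1417] q [-28.5  26.9  90.2  36.5  48.3 133.5] F [-3.  -0.5  6.7] w 0.0069
shift [-0.0005 -0.001  -0.0012] turn None
D n,Y,up [-0.001   0.0013 -0.0001] F n,Y,up [ 0.7 -0.9  7.2]
902 kY,kup,c [ 0.0076 -0.0056  0.0037] Y mids [-0.001  -0.001  -0.0006  0.0001 -0.0004 -0.0008] up abs [-0.0469  0.0682]
top edge abs 0.0454
```

```bash
python3 -m crank '{"hand":[255,255,255,255],"translation":[[0,0.0005,0],[0,0.001,0],[0,0.0015,0],[0,0.0015,0]],"dr":[[0,0,0],[0,0,0],[0,0,0],[0,0,0]]}' | grep -E "pos|force"
python3 m.py
```

```text
position: [0.629, -0.0786, 0.1413]
ft_force: [0.0, -0.4, 6.7]
t 13.95 p [ 0.629  -0.0786  0.1413] q [-28.6  26.9  90.4  36.6  48.1 133.3] F [ 0.  -0.4  6.7] w 0.0068
shift [-0.0005 -0.0019 -0.0012] turn None
D n,Y,up [-0.0019  0.0013 -0.0001] F n,Y,up [ 3.3 -0.4  5.8]
903 kY,kup,c [ 0.0057 -0.0079  0.003 ] Y mids [-0.0001  0.0001 -0.0013 -0.0009 -0.0007 -0.0003] up abs [-0.0469  0.0681]
top edge abs 0.0456
```

Upward load on the ledge is 6 N, the top edge reads 45.6 mm (45.2 mm originally), and the rails are just being touched. Releasing.

```bash
python3 -m crank '{"hand":[215,190,150,140,140],"translation":[[0,0,0],[0,0,0],[0,0,0],[0,0,0],[0,0,0]],"dr":[[0,0,0],[0,0,0],[0,0,0],[0,0,0],[0,0,0]]}' | grep -E "pos|force|grip"
python3 m.py
```

```text
position: [0.6278, -0.0782, 0.1396]
ft_force: [-0.7, 0.0, 0.2]
grip_width: 0.0386
t 14.5 p [ 0.6278 -0.0782  0.1396] q [-28.6  27.   90.5  36.5  48.1 133.3] F [-0.7  0.   0.2] w 0.0386
shift [-0.0013 -0.0039 -0.0012] turn None
D n,Y,up [-0.0039  0.0016 -0.0009] F n,Y,up [-0.5 -0.1  0.4]
943 kY,kup,c [ 0.0034 -0.0063  0.0026] Y mids [-0.0004 -0.0008 -0.0005 -0.0008 -0.0006 -0.001 ] up abs [-0.047   0.0716]
top edge abs 0.0453
```

```bash
python3 -m crank '{"hand":[140,140,140,140,140],"translation":[[-0.010,-0.002,0],[-0.03,-0.002,0],[-0.06,-0.002,0],[-0.09,-0.002,0],[-0.12,-0.002,0]],"dr":[[0,0,0],[0,0,0],[0,0,0],[0,0,0],[0,0,0]]}' | grep -E "pos|force|grip"
python3 -m crank '{"hand":[140,140,140,140],"translation":[[-0.03,0,0],[-0.05,0,0],[-0.05,0,0],[-0.05,0,0]],"dr":[[0,0,0],[0,0,0],[0,0,0],[0,0,0]]}' | grep -E "pos|force|grip"
python3 m.py
python3 - <<'E'
from h import *
i,d=cams.get_image("scene");cv2.imwrite("pics/s4.png",i)
i,d=cams.get_image("top");c=cams.calibration("top");uv,P=cloud(c,d)
for nm,px in(("flux",(424,325)),("spool",(418,264)),("cup",(415,214))):
    s=(np.hypot(uv[:,0]-px[0],uv[:,1]-px[1])<16)&(P[:,2]>.015);print(nm,s.sum(),P[s].mean(0).round(4))
E
```

```text
position: [0.5699, -0.1073, 0.243]
ft_force: [-0.2, 0.1, 0.7]
grip_width: 0.0383
position: [0.5461, -0.119, 0.2833]
ft_force: [0.2, -0.3, -0.6]
grip_width: 0.0388
t 15.45 p [ 0.5461 -0.119   0.2833] q [-38.1  11.9  87.   31.7  68.5 136.6] F [ 0.2 -0.3 -0.6] w 0.0388
shift [ 0.1689 -0.0019 -0.0011] turn None
D n,Y,up [-0.0015 -0.0494  0.1615] F n,Y,up [-0.  -0.3 -0.6]
flux 790 [ 0.4153 -0.2018  0.5322]
spool 504 [ 0.539  -0.2969  0.0945]
cup 242 [ 0.6687 -0.3153  0.0275]Traceback (most recent call last):
  File "m.py", line 10, in <module>
    e=np.array([(a,*np.percentile(L[abs(L[:,2]-a)<.005,1],[0,100])) for a in(-.025,-.015,-.005,.005,.015,.025)])
                    ~~~~~~~~~~~~~^^^^^^^^^^^^^^^^^^^^^^^^^^^^^^^^^
    return _quantile_unchecked(
        a, q, axis, out, overwrite_input, method, keepdims, weights)
    return _ureduce(a,
                    func=_quantile_ureduce_func,
    ...<5 lines>...
                    overwrite_input=overwrite_input,
                    method=method)
    r = func(a, **kwargs)
    result = _quantile(arr,
                       quantiles=q,
    ...<2 lines>...
                       out=out,
                       weights=wgt)
    slices_having_nans = np.isnan(arr[-1, ...])
                                  ~~~^^^^^^^^^
IndexError: index -1 is out of bounds for axis 0 with size 0
```

View pics/s4.png

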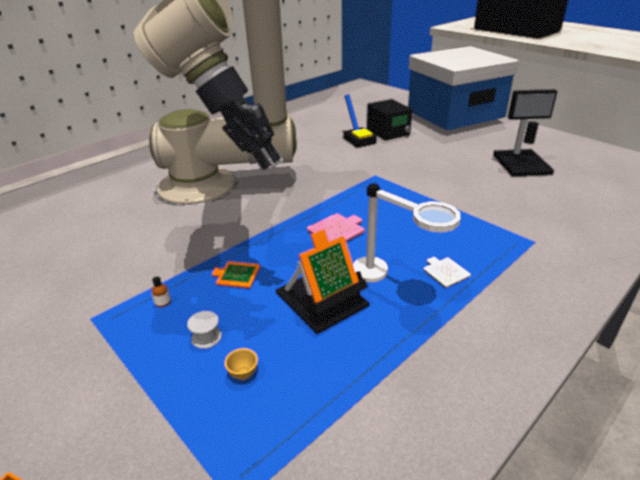

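The picture shows the board seated solder side out at (330,270) with the tab up. The lens is aside at (437,216). The bottle, spool and cup are where they were at (160,293), (204,328) and (241,364), and the arm is clear. The measuring script only failed because it centres on the tool, so I'll rerun it on the seat.

```bash
sed 's/^to(tgt);.*/D=0*O/' m.py > m1.py; python3 m1.py && python3 -c "
from h import *
print(env.close_job())"
```

```text
1056 kY,kup,c [ 0.0049 -0.0062  0.0027] Y mids [-0.0008 -0.0013 -0.0009 -0.001  -0.0005 -0.001 ] up abs [-0.047   0.0719]
top edge abs 0.0457
the job is handed in; nothing more can be done
None
```

The board is back on the easel with the solder side out and the tab at the top, and the magnifier is swung aside to about 1.7 rad. I handed the job in at about 16 s; no verdict is reported.

I pushed the magnifier's arm aside first. I then gripped the board by its tab, lifted it along the slope, turned it half round and lowered it until the ledge pushed back. That contact peaked at 19 N. I eased it to about 6 N and moved the board back against the rails before letting go.

**Seating:** the last scene-camera check shows the board within about 1 mm of its original seat:

| Measure | Now | At start |
|---|---|---|
| Top edge | 45.7 mm | 45.2 mm |
| Height of front face | 2.7 mm | 2.5 mm |
| Sideways position | about -0.9 mm | about -0.3 mm |

**Lean:** the board's lean differs from the start by about 0.3°, which is roughly the measuring noise.

**Bottle, spool and cup:** they appear unmoved in the scene picture, and the overhead camera puts the cup within 1 mm. The overhead readings for the bottle and spool were useless because the arm blocked that view, so those two rest on the scene picture alone.

**Other mismatches:** one check script crashed because it was centred on the tool; I reran it on the seat before handing in. The scene and wrist cameras disagreed by about 1.5 mm along the board's normal, and I corrected the placement using the scene camera.

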